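# Pack a plaster relief and close the carton

## Task

Pack the plaster relief for dispatch: lift it out of the red tray and set it down gently, flat and with the leaf face up, on the bottom of the cardboard carton. Then close the carton properly: first fold both short end flaps fully down, then fold both long side flaps fully down over them. Leave everything else on the table where it is.

Things in the scene. Friction and masses are not known exactly. Their poses are not given: they have to be found in the camera images.
- carton: Open cardboard carton standing fixed on the table, outside 150 mm (own x) by 200 mm (own y) by 65 mm high, walls and bottom 4 mm thick. Origin: centre of its underside; z up; own -x side is the long side nearest the robot (yaw within 0.35 rad). It has four flaps, hinged along its top rim, all starting open and leaning outwards.
- end_left (a joint): Short end flap, 148 mm wide along own x and 74 mm deep, hinged on the carton's +y rim (crease at carton y = +100 mm, z = 65 mm). Angle in rad: 0 = shut flat, 1.57 = upright, more = leaning out; starts at 1.85 to 2.3. Stiff crease, stays where left, moves with under 4 N. Cardboard 3 mm thick, darker brown band along the free edge.
- end_right (a joint): Short end flap, same size, hinged on the carton's -y rim (crease at carton y = -100 mm, z = 65 mm). Angle in rad: 0 = shut flat, 1.57 = upright, more = leaning out; starts at 1.85 to 2.3. Stiff crease, stays where left, moves with under 4 N. Cardboard 3 mm thick, darker brown band along the free edge.
- side_near (a joint): Long side flap, 200 mm wide along own y and 74 mm deep, hinged on the carton's -x rim (crease at carton x = -75 mm, z = 69 mm; shut it lies 1 mm above the end flaps, upper face at 72 mm). Angle in rad: 0 = shut flat, 1.57 = upright, more = leaning out; starts at 1.85 to 2.3. Stiff crease, stays where left, moves with under 4 N. Cardboard 3 mm thick, darker brown band along the free edge.
- side_far (a joint): Long side flap, same size, hinged on the carton's +x rim (crease at carton x = +75 mm, z = 69 mm). Angle in rad: 0 = shut flat, 1.57 = upright, more = leaning out; starts at 1.85 to 2.3. Stiff crease, stays where left, moves with under 4 N. Cardboard 3 mm thick, darker brown band along the free edge.
- cast: Off-white plaster relief slab, 120 mm (own x) by 52 mm (own y) by 40 mm thick, about 0.3 kg, with a raised leaf pattern standing 3 mm proud on its upper face. Origin: centre of its underside; z up out of the leaf face. It starts lying leaf up in the red tray.
- tray: Orange-red open tray fixed on the table, 240 mm (own x) by 210 mm (own y), rim 30 mm high, floor 5 mm above the table. Origin: centre of its underside. It lies to the left or to the right of the carton.
- brush: Bystander: brush with a black handle, 190 mm long along own x, lying in the tray beside the relief; origin under its middle.
- cup_a: Bystander: clear plastic cup, 72 mm across, 70 mm high; origin at the centre of its underside.
- cup_b: Bystander: second clear plastic cup, the same.
- spoon: Bystander: steel spoon, 170 mm long along own x, on the table; origin under its middle.
- knife: Bystander: yellow and black snap-off utility knife, closed, 140 x 26 x 18 mm, along own x; origin under its middle.
- pigment: Bystander: pigment jar with a blue cap, 64 mm across, 75 mm high; origin at the centre of its underside.
- batten: Bystander: wooden batten 220 x 32 x 12 mm, along own x; origin under its middle.
Things that resemble listed ones, but are neither listed nor needed, are in the scene too. Several things have the shape of the carton; the one meant has the colours described above.

How it is judged:
On the way, in this order (a step that is already met when the one before it is completed fails the run):
1. the relief lies flat, leaf up, on the carton's bottom, released, with the flaps still open (z of cast in the frame of carton between -0.005 and 0.012 m and x of cast in the frame of carton between -0.07 and 0.07 m and y of cast in the frame of carton between -0.09 and 0.09 m and angle between cast's own z axis and vertical below 0.15 rad and contact force between the fingers and cast below 0.1 N and linear speed of cast below 0.02 m/s and value of joint each of end_left, end_right, side_near, side_far above 0.5 rad), for 0.2 s.
2. both short end flaps are folded down while both long side flaps are still open (value of joint each of end_left, end_right below 0.15 rad and value of joint each of side_near, side_far above 0.5 rad), for 0.2 s.
At the end, for the whole second after the job is handed in: The relief lies at rest flat (within 0.15 rad), leaf up, on the bottom of the carton, and all four flaps are folded shut to within 0.15 rad (z of cast in the frame of carton between -0.005 and 0.012 m and x of cast in the frame of carton between -0.07 and 0.07 m and y of cast in the frame of carton between -0.09 and 0.09 m and angle between cast's own z axis and vertical below 0.15 rad and value of joint each of end_left, end_right, side_near, side_far below 0.15 rad and linear speed of cast below 0.02 m/s); the robot touches nothing.
It fails at once if the relief is dropped into the carton (falls free of the fingers at over 0.5 m/s: from more than about 13 mm) (z of cast in the frame of carton between -0.005 and 0.2 m and x of cast in the frame of carton between -0.07 and 0.07 m and y of cast in the frame of carton between -0.09 and 0.09 m and contact force between the fingers and cast below 0.1 N and linear speed of cast above 0.5 m/s).
It fails at once if a bystander is moved by more than 40 mm (distance of any of brush, cup_a, cup_b, spoon, knife, pigment, batten from where it was at the start of the episode above 0.04 m).
It also fails if it takes over 66 s, if anything falls off the work surface, if the arm or the gripper's body presses on something with over 40 N, if the wrist force passes 120 N, or if a joint passes its speed limit or range.

## Robot

A 7-joint arm with a two-finger parallel gripper is mounted at the origin on the work surface. World frame = base frame: x ahead of the robot, y to its left, z up, the work surface at z = 0. Lengths are in m, angles in rad, forces in N, time in s.
With the tool pointing down it reaches from about 0.375 to 0.925 m from the base axis. Payload 3.1 kg.
Tool frame: the origin (TCP) lies midway between the tips of the shut fingers; the grasp point (between the pads) lies 19 mm behind it; z points along the fingers, y is the line along which they close (so a half turn about z gives the same grasp; the last joint's range is limited). The gripper opens to 85 mm and grips with 20 to 120 N. Pads are 22 mm wide; open, the fingers measure 114 mm over their backs; the gripper's body (76 mm by 85 mm) begins 54 mm behind the grasp point. The pads swing forward as they close: fully open they stand 13 mm farther back than shut.
Start: joints at [-0.098, 0.383, 0.044, 1.598, -0.018, 1.161, -0.05], TCP at [0.65, 0, 0.231] pointing down, gripper open.
Joint ranges: [-2.61, 2.61], [-0.41, 2.15], [-1.48, 1.57], [0, 2.5], [-1.57, 4.71], [0.05, 1.97], [-2.85, 2.85]. Speed limits (rad/s): [2.79, 2.79, 3.14, 3.14, 3.14, 3.14, 3.14].

## Interface

Orientations are given as [roll, pitch, yaw] about the fixed x, y, z axes, in that order (R = Rz(yaw) Ry(pitch) Rx(roll)).
In Python, from station import * gives the robot as it stands. The module is installed in compiled form; this text tells all that it offers. Calls block until the motion is done:
- movep(position, orientation): joint-space move of the TCP to a pose.
- move_straight(position, frame=None, speed=0.15): straight line of the TCP; frame=None keeps the orientation; speed is the mean speed in m/s.
- movej(angles): joint-space move.
- gripper_open() and close_gripper(effort=None): open the fingers fully, or close them until they stop; effort is the grip in N (None keeps the last).
- sleep(seconds).
- inverse_kinematics(position, orientation): joint angles nearest the present ones, or None.
- read_camera(name): name is "scene" or "side" or "wrist"; returns a dict with "color" (480x640x3 uint8, red, green, blue), "fx", "fy", "cx", "cy" (pixels), "R" (3x3) and "t" (3): a world point X has camera coordinates R X + t; the wrist camera has in their place "hand_eye" (4x4, takes a point from camera to tool coordinates, whose origin is the TCP and whose axes are the flange's). Camera axes: x right, y down, z forward; pixel columns grow to the right and rows downward; lengths in m; the calibration is good to about 2 mm. A picture is of the moment at which its call begins: read the wrist's pose just before it. There is no depth.
A pose or a line that the arm cannot do raises IKError and nothing moves.
- finish_job(): hands the job in; it is judged then, once.
Trained networks look in the newest picture that a camera, given by its name, has taken for a name from the list of things; names that differ only in an ending like _2 or _b are one class to them, and where a whole thing is asked for, a point or a joint stands for the part that bears it (a point fixed in the world has none). Each returns a list of dicts, best first, with "confidence" (0 to 1); they miss things now and then, are a little off and sometimes report something else, mostly with a low value. They report only what shows in the picture. A call takes as long as a camera call. They do not tell look-alikes from the thing itself.
- spot_in(label, camera): "box" ([left, top, right, bottom] in pixels, round what is visible of it).
Readings, each from a call of its own:
- current_time_s(): time.
- current_joint_positions(): joint angles.
- current_joint_velocities(): joint speeds.
- current_joint_efforts(): joint torques, N m.
- current_position(): TCP position.
- current_eef_rot(): TCP orientation.
- current_ft_force(): force on the tool from outside, world axes, zero at the start.
- current_wrist_torque(): the same for the moment, N m.
- current_width(): finger opening in m.
- current_finger_force(): force on a finger pad.
Only numpy, scipy, OpenCV 4.12 (cv2) and the standard library are available. Lean on these libraries where they do the work, as an engineer would, in place of code of your own. Each camera call takes 0.05 s, during which the arm holds its last target. There are 200 camera calls.

## Working session

There is one attempt and no reset: what is moved stays moved. The work goes in short steps, each a Python script; the robot and the scene stay as the last script left them, time stands still between calls to the robot, and variables do not carry over. Pictures are saved under pics/ and viewed, at most 10 in all, crops included, and the job is handed in when it is done.

```bash
mkdir -p pics; python3 - <<'E'
from station import *
import cv2,numpy as np
for c in ("scene","side"):
    d=read_camera(c); cv2.imwrite(f"pics/{c}0.png",d["color"][:,:,::-1])
    print(c,d["fx"],d["fy"],d["cx"],d["cy"],np.round(d["R"],4).tolist(),np.round(d["t"],4).tolist())
    for l in ("carton","cast","tray","end_left","side_near","brush"):
        print(l,[(np.round(o["box"]).tolist(),round(o["confidence"],2)) for o in spot_in(l,c)][:4])
print(current_time_s(),current_eef_rot(),current_joint_positions())
E
```

```text
scene 474.79449649468796 474.79449649468796 323.50510463457334 238.84656757762525 [[0.7247, 0.689, -0.0103], [0.4853, -0.521, -0.7021], [-0.4891, 0.5039, -0.712]] [-0.3638, -0.1771, 1.4091]
carton [([212.0, 230.0, 365.0, 360.0], 0.91), ([279.0, 127.0, 360.0, 192.0], 0.8), ([88.0, 244.0, 195.0, 336.0], 0.6)]
cast [([358.0, 204.0, 407.0, 247.0], 0.95)]
tray [([330.0, 191.0, 460.0, 277.0], 0.91)]
end_left [([319.0, 235.0, 364.0, 300.0], 0.91)]
side_near [([225.0, 226.0, 315.0, 287.0], 0.85), ([90.0, 244.0, 181.0, 288.0], 0.67), ([278.0, 124.0, 349.0, 157.0], 0.55)]
brush []
side 528.1014965421906 528.1014965421906 316.24058908943243 244.50266994883168 [[0.9111, -0.4118, -0.0183], [-0.3123, -0.6607, -0.6826], [0.269, 0.6277, -0.7305]] [-0.4597, 0.2217, 1.2177]
carton [([236.0, 363.0, 321.0, 479.0], 0.96), ([141.0, 187.0, 210.0, 261.0], 0.95), ([316.0, 227.0, 418.0, 345.0], 0.58), ([280.0, 127.0, 301.0, 155.0], 0.4)]
cast [([276.0, 198.0, 321.0, 232.0], 0.97)]
tray [([250.0, 175.0, 358.0, 244.0], 0.85), ([369.0, 174.0, 394.0, 207.0], 0.28)]
end_left [([326.0, 231.0, 387.0, 264.0], 0.81)]
side_near [([238.0, 364.0, 282.0, 462.0], 0.85), ([141.0, 190.0, 182.0, 244.0], 0.74), ([320.0, 244.0, 340.0, 326.0], 0.56)]
brush [([262.0, 183.0, 327.0, 200.0], 0.76)]
0.7 [ 3.14152743e+00 -2.66532278e-05  1.57079570e+00] [-0.09779191  0.38285249  0.04392366  1.59784367 -0.01790813  1.1612227
 -0.04991428]
```

View pics/scene0.png

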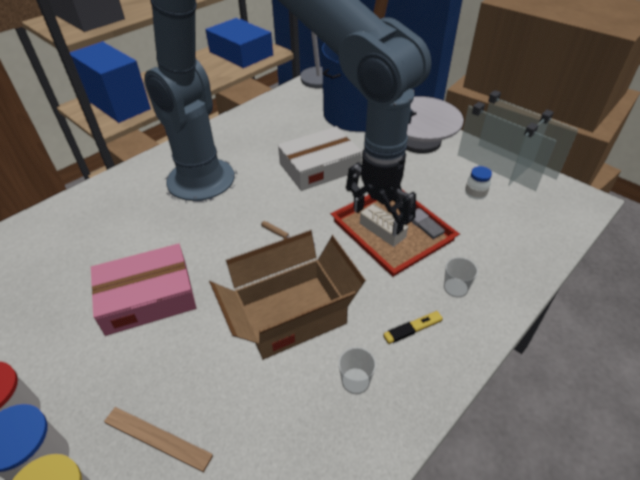

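View pics/side0.png

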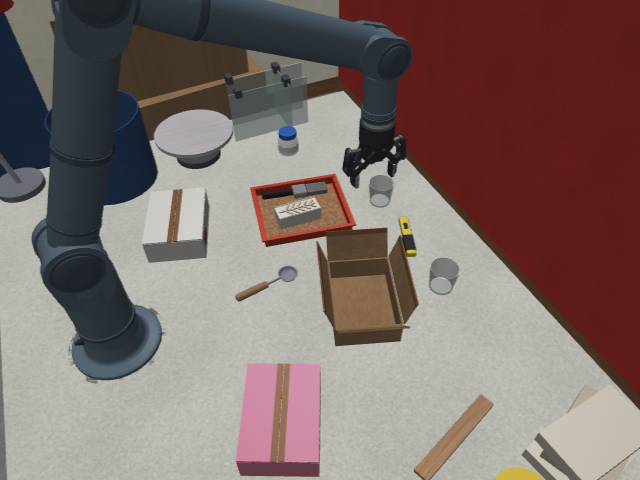

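The open brown carton is at about (290,300) in the scene view and (365,300) in the side view. The relief is at (383,225) scene and (298,212) side, in the red tray, with the brush beyond it. Next I'll look at both from above with the wrist camera.

```bash
cat > h.py <<'E'
from station import *
import cv2,numpy as np
from scipy.spatial.transform import Rotation as Ro
def ray(d,R,t,uv,z):
    v=R.T@np.array([(uv[0]-d["cx"])/d["fx"],(uv[1]-d["cy"])/d["fy"],1]); c=-R.T@t
    return c+v*(z-c[2])/v[2]
def bp(d,uv,z): return ray(d,np.array(d["R"]),np.array(d["t"]),uv,z)
def wrist():
    p=np.array(current_position()); e=current_eef_rot(); d=read_camera("wrist")
    T=np.eye(4);T[:3,:3]=Ro.from_euler("xyz",e).as_matrix();T[:3,3]=p
    C=np.linalg.inv(T@np.array(d["hand_eye"])); d["R"]=C[:3,:3]; d["t"]=C[:3,3]; return d
def down(yaw): return [np.pi,0,yaw]
E
python3 - <<'E'
from h import *
import pickle
S=read_camera("scene");D=read_camera("side")
print("cast",bp(S,(383,225),.03),bp(D,(298,212),.03))
print("rim",[bp(D,u,.065).round(3).tolist() for u in((331,262),(390,260),(335,333),(405,327))])
d=wrist(); print(np.round(d["hand_eye"],3).tolist(),d["fx"])
c=bp(D,(298,212),.03); k=np.mean([bp(D,u,.065) for u in((331,262),(390,260),(335,333),(405,327))],0)
out=[];ims=[]
for n,q in(("cast",c),("carton",k)):
    for z in (.38,.34,.3):
        try: movep([q[0]-.03,q[1],z],down(np.pi/2)); break
        except IKError as e: print(n,z,e)
    d=wrist(); pickle.dump(d,open(n+".pkl","wb")); ims.append(d["color"][:,:,::-1]); print(n,current_position(),current_time_s())
    for l in ("cast","carton","end_left","end_right","side_near","side_far"): print(l,[(np.round(o["box"]).tolist(),round(o["confidence"],2)) for o in spot_in(l,"wrist")][:2])
    cv2.imwrite(f"pics/w_{n}.png",ims[-1])
E
```

```text
cast [0.53565255 0.18695466 0.03      ] [0.53468946 0.18764426 0.03      ]
rim [[0.525, -0.044, 0.065], [0.658, -0.1, 0.065], [0.445, -0.232, 0.065], [0.59, -0.283, 0.065]]
[[0.001, -0.961, -0.277, 0.07], [1.0, 0.001, 0.0, 0.0], [-0.0, -0.277, 0.961, -0.142], [0.0, 0.0, 0.0, 1.0]] 358.7118804549147
cast [0.50541385 0.18532503 0.37847489] 1.9833
cast [([293.0, 154.0, 389.0, 200.0], 0.69), ([468.0, 255.0, 516.0, 324.0], 0.6)]
carton [([295.0, 320.0, 443.0, 422.0], 0.89), ([8.0, 0.0, 179.0, 204.0], 0.78)]
end_left [([334.0, 341.0, 439.0, 372.0], 0.66)]
end_right []
side_near [([295.0, 348.0, 323.0, 402.0], 0.92), ([4.0, 1.0, 91.0, 190.0], 0.83)]
side_far [([398.0, 372.0, 442.0, 422.0], 0.69), ([67.0, 18.0, 159.0, 206.0], 0.69)]
carton [ 0.52547482 -0.16215597  0.37987249] 3.6583
cast []
carton [([230.0, 32.0, 472.0, 322.0], 0.7), ([70.0, 220.0, 225.0, 367.0], 0.7)]
end_left [([112.0, 235.0, 212.0, 300.0], 0.74), ([314.0, 32.0, 461.0, 122.0], 0.58)]
end_right [([242.0, 235.0, 361.0, 321.0], 0.9)]
side_near [([70.0, 234.0, 159.0, 364.0], 0.88), ([229.0, 61.0, 308.0, 245.0], 0.87)]
side_far [([365.0, 127.0, 470.0, 299.0], 0.79), ([134.0, 258.0, 212.0, 342.0], 0.57)]
```

View pics/w_cast.png

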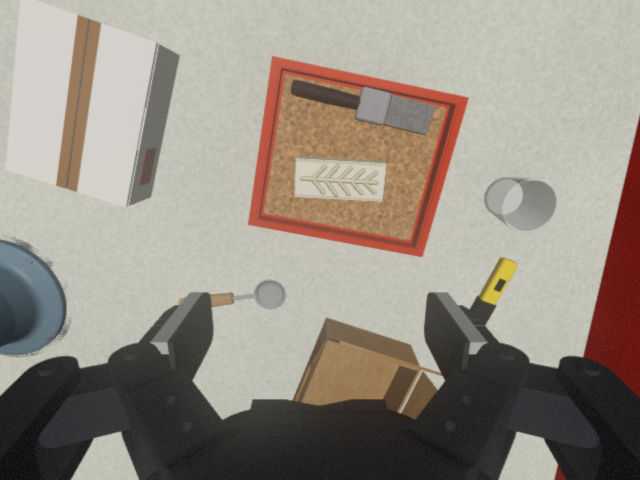

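View pics/w_carton.png

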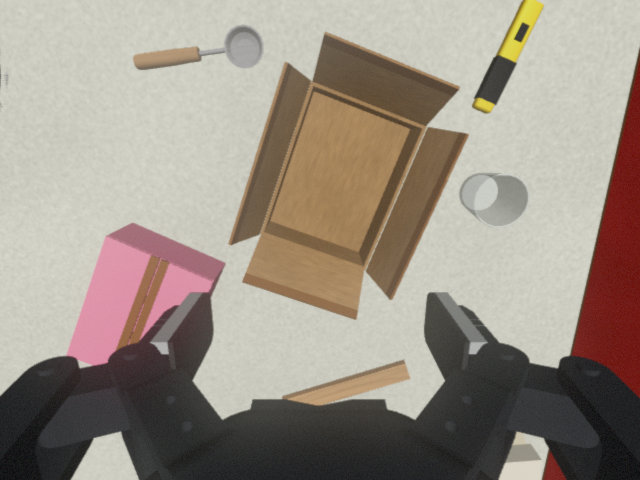

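The wrist views show the relief's top corners at (295,158), (386,163), (384,202) and (294,199). The carton rim corners are at (312,83), (425,126), (365,265) and (263,232). There is room for the fingers on both sides of the relief, so I'll grasp it.

```bash
python3 - <<'E'
from h import *
import pickle,json
d=pickle.load(open("cast.pkl","rb"))
P=np.array([bp(d,u,.045) for u in((295,158),(386,163),(384,202),(294,199))])[:,:2]
v=P[1]-P[0]+P[2]-P[3]; ca=np.arctan2(v[1],v[0]); cc=P.mean(0)
print("cast",cc,ca,np.linalg.norm(v)/2,np.linalg.norm(P[0]-P[3]))
d=pickle.load(open("carton.pkl","rb"))
P=np.array([bp(d,u,.065) for u in((312,83),(425,126),(365,265),(263,232))])[:,:2]
v=P[1]-P[0]+P[2]-P[3]; w=P[0]-P[3]+P[1]-P[2]
ka=np.arctan2(v[1],v[0]); kb=np.arctan2(w[1],w[0])-np.pi/2; kc=P.mean(0)
print("carton",kc,ka,kb,np.linalg.norm(v)/2,np.linalg.norm(w)/2)
k=dict(c=kc.tolist(),a=float((ka*150+kb*200)/350)); json.dump(k,open("k.json","w")); print(k)
yaw=ca
movep([*cc,.2],down(yaw)); move_straight([*cc,.09]); 
g=wrist(); cv2.imwrite("pics/g.png",g["color"][:,:,::-1])
q=[[p for p in [bp(g,((o["box"][0]+o["box"][2])/2,(o["box"][1]+o["box"][3])/2),.045)]][0].round(3).tolist() for o in spot_in("cast","wrist")[:1]]
print(q,current_time_s(),current_position(),current_joint_positions().round(2))
E
```

```text
cast [0.53375906 0.19095509] -0.045827773952802145 0.11998960908143744 0.05407249656152883
carton [ 0.55399411 -0.15346658] -0.33043048937749087 -0.34485902063806306 0.14518290228003858 0.1936760664845527
{'c': [0.5539941120459003, -0.15346657557667828], 'a': -0.33867536438353213}
[[0.54, 0.19, 0.045]] 6.9083 [0.53503843 0.19143772 0.09146142] [-0.43  0.4   0.02  1.91 -0.01  0.83 -2.02]
```

View pics/g.png

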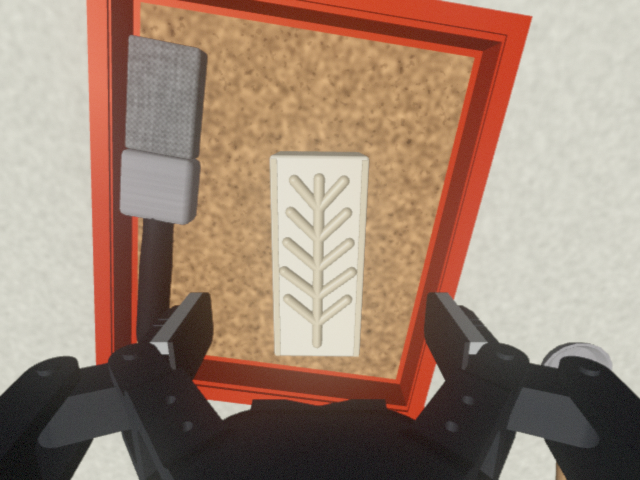

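The relief is centred between the fingers, at columns 273–364. The gap to the rim and brush at mid-length is enough, so I'll grasp and place.

```bash
python3 - <<'E'
from h import *
import json
k=json.load(open("k.json")); kc=np.array(k["c"]); a=k["a"]
p=current_position(); x,y=.5345,.191
move_straight([x,y,.009],speed=.08); print("at",current_position(),current_ft_force())
close_gripper(50); print("w",current_width(),current_finger_force(),current_ft_force())
z0=current_position()[2]
move_straight([x,y,.22],speed=.2); print("w",current_width(),current_finger_force(),current_ft_force())
yaw=a+np.pi/2
movep([*kc,.22],down(yaw)); print(current_time_s(),current_joint_positions().round(2),current_finger_force())
d=wrist(); cv2.imwrite("pics/pl.png",d["color"][:,:,::-1])
print(z0)
E
```

```text
at [0.53517041 0.19124965 0.00961846] [-0.36847889  0.13392016  0.24382192]
w 0.05130799393526522 54.83457326889038 [0.08916266 0.86723595 3.18506555]
w 0.05144282879059833 54.100536704063416 [ 0.25896382  0.43930497 -3.1748293 ]
11.3667 [ 0.09  0.25  0.13  1.8  -0.04  1.09 -0.11] 54.31774377822876
0.009815677696460412
```

View pics/pl.png

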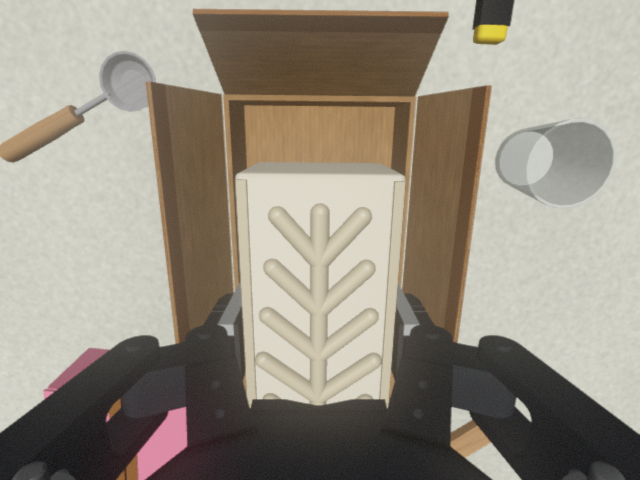

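The carton rim spans columns 225–415, so it is centred and square to the held relief. I'll lower it.

```bash
python3 - <<'E'
from h import *
import json
k=json.load(open("k.json")); kc=np.array(k["c"])
move_straight([*kc,.03],speed=.15); f0=current_ft_force()[2]; z=.012
move_straight([*kc,z],speed=.04)
while z>.004 and current_ft_force()[2]-f0<2: z-=.001; move_straight([*kc,z],speed=.03)
print(z,current_position(),f0,current_ft_force())
gripper_open(); sleep(.1); print(current_width(),current_finger_force(),current_ft_force())
move_straight([*kc,.2],speed=.15); sleep(.1)
print(current_time_s()); d=read_camera("side"); cv2.imwrite("pics/rel.png",d["color"][150:400,200:500,::-1].repeat(2,0).repeat(2,1))
E
```

```text
0.007999999999999997 [ 0.55401406 -0.15348808  0.00878117] -4.39244026645481 [-2.99097305  1.6386345   4.64256248]
0.08555096728101447 0.0 [0.86930931 0.21580967 1.34333224]
16.5083
```

View pics/rel.png

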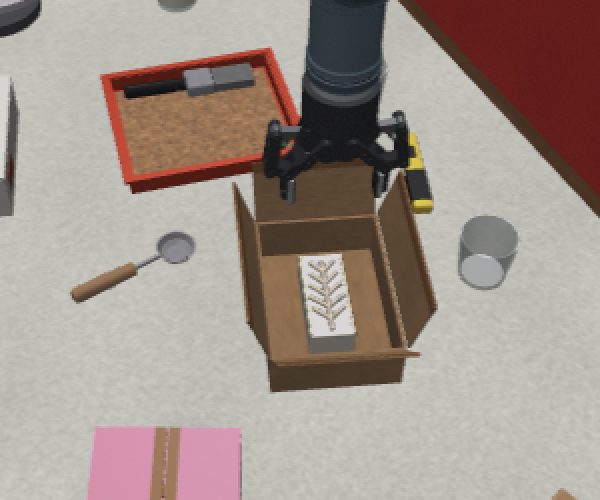

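The relief lies flat with the leaf up, all flaps open. Next are the end flaps.

```bash
cat >> h.py <<'E'
import json
def fold(dirn,half,zc,top,yaw,hw):
    k=json.load(open("k.json")); kc=np.array(k["c"]); a=k["a"]
    R=np.array([[np.cos(a),-np.sin(a)],[np.sin(a),np.cos(a)]]); n=R@np.array(dirn)
    W=lambda o,z:[*(kc+n*(half+o)),z]
    movep(W(95,.2) if 0 else W(.092,.2),down(a+yaw))
    move_straight(W(.088,zc+.04),speed=.2)
    path=[(hw-.02,zc+.04),(hw-.042,zc+.038),(hw-.058,zc+.022),(hw-.062,top+.002)]
    for o,z in path:
        move_straight(W(o,z),speed=.12); print(np.round(current_position(),3),np.round(current_ft_force(),1))
    move_straight(W(hw-.062,.19),speed=.25); print("t",current_time_s())
E
python3 - <<'E'
from h import *
close_gripper()
fold((0,1),.1,.065,.068,np.pi/2,.011)
fold((0,-1),.1,.065,.068,np.pi/2,.011)
d=read_camera("side"); cv2.imwrite("pics/ends.png",d["color"][150:400,200:500,::-1].repeat(2,0).repeat(2,1))
E
```

```text
[ 0.584 -0.067  0.105] [ 0.4 -0.1 -0.4]
[ 0.577 -0.089  0.103] [-0.4  0.1 -0. ]
[ 0.57  -0.104  0.086] [0.4 0.2 0.4]
[ 0.57  -0.107  0.069] [-0.7 -0.8  0.6]
t 21.3
[ 0.524 -0.24   0.105] [-0.6 -0.3  0.2]
[ 0.531 -0.218  0.103] [ 0.2  0.3 -0.5]
[ 0.536 -0.202  0.086] [ 1.   0.3 -0.7]
[ 0.537 -0.2    0.069] [-0.5 -0.5 -0.2]
t 25.4333
```

View pics/ends.png

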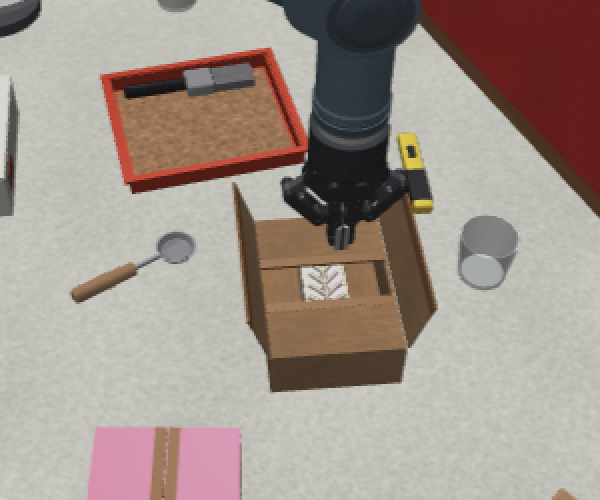

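Both end flaps are down and both side flaps are still open. Next are the side flaps.

```bash
python3 - <<'E'
from h import *
fold((-1,0),.075,.069,.072,0,.011)
fold((1,0),.075,.069,.072,0,.011)
k=json.load(open("k.json"))
movep([.45,.05,.3],down(k["a"]))
d=read_camera("side"); cv2.imwrite("pics/shut.png",d["color"][150:400,200:500,::-1].repeat(2,0).repeat(2,1)); print(current_time_s())
E
```

```text
[ 0.492 -0.131  0.109] [-0.1  0.3 -0.2]
[ 0.513 -0.139  0.107] [-0.2 -0.2 -0.6]
[ 0.527 -0.144  0.091] [-0.6 -0.7  1.2]
[ 0.53  -0.145  0.074] [0.1 0.5 0.3]
t 30.1917
[ 0.617 -0.176  0.11 ] [ 0.3 -0.2  0.7]
[ 0.596 -0.168  0.107] [-0.7 -0.6 -0.8]
[ 0.58  -0.163  0.09 ] [ 0.7  0.2 -0.4]
[ 0.576 -0.161  0.074] [ 0.1 -0.3 -0.4]
t 34.1333
35.2333
```

View pics/shut.png

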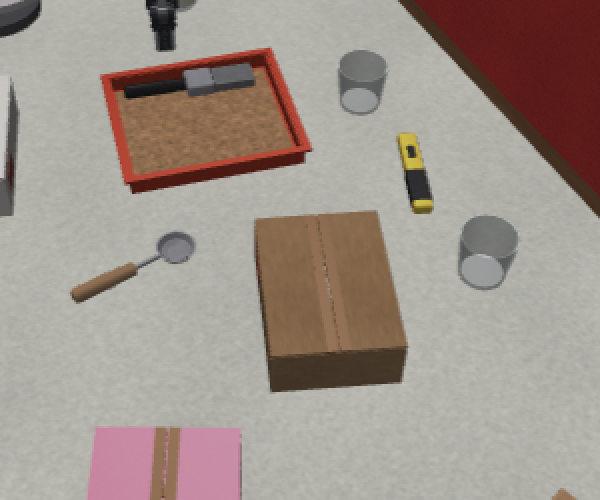

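The carton is fully shut, the bystanders are where they were and the arm is clear.

```bash
python3 -c "
from station import *
print(finish_job())"
```

```text
the job is handed in; nothing more can be done
None
```

The relief is packed flat, leaf up, in the carton, all four flaps are shut in the required order, and the job was handed in at about 35 s; no verdict came back, but the last side view showed the carton closed and the other things in view unmoved.

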